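Match the second hopper's slide gate

ROBOT

A 7-joint arm with a two-finger parallel gripper is mounted at the origin on a cart in front of the work surface, level with it; the furniture and walls round the work are solid. World frame = base frame: x ahead of the robot, y to its left, z up, the work surface at z = 0. Lengths are in m, angles in rad, forces in N, time in s.
With the tool pointing down it reaches from about 0.4 to 0.85 m from the base axis. Payload 4.5 kg.
Tool frame: the origin (TCP) lies where the fingers leave the gripper's body, on its centre line; the fingertips stand 64 mm ahead of it and the grasp point (between the pads) lies 45 mm ahead of it; z points along the fingers, y is the line along which they close (so a half turn about z gives the same grasp; the last joint's range is limited). The gripper opens to 88 mm and grips with 3 to 60 N. Pads are 18 mm wide; open, the fingers measure 123 mm over their backs; the gripper's body (75 mm by 187 mm) begins 45 mm behind the grasp point.
Start: joints at [1.214, 0.689, -0.195, 1.565, 0.157, 0.902, -0.215], TCP at [0.238, -0.578, 0.303] pointing down, gripper open.
Joint ranges: [-3.01, 3.01], [-0.46, 2.08], [-1.47, 1.51], [0.13, 2.56], [-1, 4.14], [0.04, 2.09], [-2.66, 2.66]. Speed limits (rad/s): [2.57, 2.57, 3.14, 3.14, 3.14, 3.14, 3.14].

INTERFACE

Orientations are given as a unit quaternion [x, y, z, w].
In Python, from plant import r gives the robot as it stands.
- The arm moves only by the tool play_rows, never from a script. Its arguments are lists of equal length, an entry for each row: "translation": the shift along the tool's x, y, z in m, a list of three; "delta_rot": the turn, a rotation vector about the tool's x, y, z in degrees, a list of three; "grip": the opening, from -1 (shut) to 1 (fully open). In form: {"translation": [[x, y, z], ...], "delta_rot": [[rx, ry, rz], ...], "grip": [grip, ...]}. A call has 1 to 20 rows; each row shifts and turns the commanded pose from where the row before left it, along the tool's axes as they then stand; what a row does not reach is not made up. A row lasts 1/8 s, in which the tool goes at most 62.5 mm and 10.7 degrees, less where a joint would pass 70% of its speed; a pose out of reach is approached as far as the arm can. A call with a gripper value outside its range is refused whole. The fingers move at their own pace and stop on an object; "squeeze" is the grip in N (left out, the last holds). Time passes only in rows, so rows that do not move let the fingers close. It gives the time, the measured TCP pose, the force, the opening and the grip force at its end, in the units of the state.
- r.get_state(): the state, without advancing time (a new reading comes with each control period).
- r.snapshot(name): name is "scene" or "top"; returns the picture (480x640x3 uint8, blue, green, red); there is no depth.
- r.get_calibration(name): a dict with "intrinsics" (3x3 intrinsics, pixels), "eye" and "rotation" of the camera in the world. Camera axes: x right, y up, looking along -z (the intrinsics and any distortion apply to the point x, -y, -z); pixel columns grow to the right and rows downward; lengths in m; the calibration is good to about 2 mm. A picture is of the moment at which its call begins. get_calibration takes no time and is no camera call.
- r.finish_job(): hands the job in; it is judged then, once.
Trained networks look in the newest picture that a camera, given by its name, has taken for a name from the list of things; names that differ only in an ending like _2 or _b are one class to them, and where a whole thing is asked for, a point or a joint stands for the part that bears it (a point fixed in the world has none). Each returns a list of dicts, best first, with "confidence" (0 to 1); they miss things now and then, are a little off and sometimes report something else, mostly with a low value. They report only what shows in the picture. A call takes as long as a camera call.
- r.look_for(camera, target): "point" ([x, y, z] in m, in world coordinates, good to about 4 mm: the middle of the surface that is visible of it).
- r.silhouettes(camera, target): "pixels" (480x640 bool, what is visible of it).
The state is a dict: "clock": time; "q": joint angles; "qd": joint speeds; "joint_torque": joint torques, N m; "tool_pos": TCP position; "eef_rot": TCP orientation; "contact_force": force on the tool from outside, world axes, zero at the start; "moment": the same for the moment, N m; "opening": opening from 0.0 (shut) to 1.0 (fully open); "finger_force": force on a finger pad.
Only numpy, scipy, OpenCV 4.12 (cv2) and the standard library are available. Lean on these libraries where they do the work, as an engineer would, in place of code of your own. Each camera call takes 0.05 s, during which the arm holds its last target. There are 200 camera calls.

TASK

Both dosing hoppers must run equally into the mixing bowl: one has its slide gate already set, the other is still shut. On the shut one, swing the clamping lever loose, pull the stiff gate out until it stands open exactly as far as its neighbour's, then swing the lever back home so that the gate is clamped. Leave the set hopper, the bowl and the things around as they are.

Things in the scene. Friction and masses are not known exactly. Their poses are not given: they have to be found in the camera images.
- stand: Fixed grey tube stand (290 x 170 mm, 112 mm high) with two equal steel hoppers side by side, outlets 75 mm left and right of its origin (worktop level, centre). Its x axis points away from the gates' pulls, y to the left when looking along x. Which hopper is left or right varies. Hoppers: 119 mm across, tops at z 226 mm, over the outlets.
- set_gate (a joint): How far the gate of the hopper that is already set is pulled out, m (0 shut, 0.055 fully out). It is clamped and must stay.
- shut_gate (a joint): How far the other gate is pulled out, m (starts at 0 = shut, 0.055 fully out; moves along the stand's -x). Flat steel plate, 60 x 4 mm, top at z 121.5 mm, scribed lines 10 mm apart. Stiff: about 9 N to slide it, it stays where it is left. While its lever is home it is clamped and does not move.
- shut_lever (a joint): Angle of the clamping lever of the shut hopper, rad: 0 = home, arm along the gate towards the pull, gate clamped (firm below about 0.2); grows to 1.05 as the lever swings out, counter-clockwise from above, knob towards the stand's -y; gate free above 0.3. About 3 N at the knob moves it; stays where left; hard stops at both ends.
- set_lever (a joint): The same for the hopper that is already set: home at 0, to be left there.
- set_pull (a point): Pull of the gate that is set: same shape and same point as shut_pull.
- shut_pull (a point): Pull of the shut gate: front end of the plate bent up, 56 mm wide (y), 4 mm thick, rolled top edge 9 mm thick, z 122 to 152 mm. Point: middle of the face turned to the hopper, z 135 mm, 205 mm from the outlet's axis when shut. Behind it (stand's +x) the plate is free for 85 mm up to a bridge (top z 143 mm). Both hoppers have it at the same place, so equal openings put both pulls level in x.
- shut_knob (a point): Knob at the end of the shut hopper's clamping lever: upright black grip, 18 mm thick, z 153 to 186 mm, point on its axis at z 171 mm. The lever turns about an upright stud 60 mm from the knob; lever home: knob 60 mm from the stud along the stand's -x, 165 mm before and 26 mm to the right (-y) of its hopper's outlet axis.
- steel_bowl: Steel mixing bowl, 208 mm across, 82 mm high, on the worktop under both outlets. Origin: centre of its underside.
- spanner: Flat open-ended spanner, 207 mm, on the worktop before the stand under the gates. Bystander.
- flat_brush: Flat brush, red handle, 196 mm, on the worktop before the stand under the gates. Bystander.
- masking_tape: Roll of masking tape, 96 mm across, 25 mm high, near the worktop's front edge. Bystander.

How it is judged:
By the outcome, as a careful person would: the job done as asked, in the order asked, and still so for the second after the job is handed in, with the robot touching nothing.
It also fails if it takes over 53 s, if anything falls off the work surface, if the arm or the gripper's body presses on something with over 40 N, if the wrist force passes 120 N, or if a joint passes its speed limit or range.

## Working session

There is one attempt and no reset: what is moved stays moved. The work goes in short steps, Python scripts to look and compute and a tool call to move; the robot and the scene stay as the last step left them, time stands still between calls to the robot, and variables do not carry over. Pictures are saved under pics/ and viewed, at most 10 in all, crops included, and the job is handed in when it is done.

Besides the shell and the picture viewer there is one more tool, called after "Request:" in YAML: its name, and indented under it one key for each argument. play_rows: Moves the arm, as the interface text tells. Its arguments: {"type":"object","properties":{"translation":{"type":"array","items":{"type":"array","items":{"type":"number"}}},"delta_rot":{"type":"array","items":{"type":"array","items":{"type":"number"}}},"grip":{"type":"array","items":{"type":"number"}},"squeeze":{"type":"number"}},"required":["translation","delta_rot","grip"]}

```bash
mkdir -p pics; ls; cat > h.py <<'E'
from plant import r
import numpy as np, cv2
def cal(n):
    c=r.get_calibration(n); return np.array(c["intrinsics"]),np.array(c["eye"]),np.array(c["rotation"]),c
def ray(n,u,v,z):
    K,e,R,_=cal(n); d=np.linalg.inv(K)@[u,v,1]; d=R@np.array([d[0],-d[1],-d[2]]); return e+d*(z-e[2])/d[2]
def proj(n,p):
    K,e,R,_=cal(n); q=R.T@(np.array(p)-e); q=K@[q[0],-q[1],-q[2]]; return q[:2]/q[2]
E
python3 - <<'E'
from h import *
for n in ["scene","top"]:
    cv2.imwrite(f"pics/{n}0.png",r.snapshot(n)); c=cal(n)[3]; print(n,c)
    for t in ["stand","set_pull","shut_pull","shut_knob","set_lever","shut_lever","set_gate","shut_gate","steel_bowl"]:
        print(t,[(np.round(d["point"],4).tolist(),round(d["confidence"],2)) for d in r.look_for(n,t)][:3])
s=r.get_state();print(s)
E
```

```text
pics
scene {'intrinsics': array([[560.44418994,   0.        , 315.43804039],
       [  0.        , 560.44418994, 245.07947594],
       [  0.        ,   0.        ,   1.        ]]), 'eye': array([ 0.74651323, -0.62779307,  1.04852298]), 'rotation': array([0.23674728, 0.04210854, 0.17552022, 0.95465714])}
stand [([0.7289, -0.2786, 0.1072], 0.55)]
set_pull [([0.5147, -0.0585, 0.1187], 0.91)]
shut_pull [([0.5168, -0.2127, 0.1221], 0.89)]
shut_knob [([0.5252, -0.2407, 0.1572], 0.93)]
set_lever [([0.5459, -0.0956, 0.1565], 0.65), ([0.5208, -0.215, 0.1212], 0.32)]
shut_lever [([0.5249, -0.2434, 0.1597], 0.77)]
set_gate [([0.5147, -0.0608, 0.1193], 0.88)]
shut_gate [([0.5183, -0.2134, 0.1202], 0.88), ([0.7293, -0.1553, 0.0376], 0.2)]
steel_bowl [([0.5235, -0.2425, 0.1579], 0.66), ([0.726, -0.1536, 0.0377], 0.65)]
top {'intrinsics': array([[624.28052099,   0.        , 323.93404812],
       [  0.        , 624.28052099, 240.59035984],
       [  0.        ,   0.        ,   1.        ]]), 'eye': array([ 0.14424354, -0.01322379,  1.20999663]), 'rotation': array([-0.10807389,  0.14997003,  0.804214
[... 567 characters left out ...]
53,  0.68907811, -0.19459431,  1.56529493,  0.15729915,
        0.90250173, -0.21511344]), 'qd': array([-4.14500419e-04,  1.25601305e-05,  1.60940463e-03,  3.22257091e-04,
        3.81443153e-04, -1.57163985e-04,  1.23342516e-03]), 'joint_torque': array([-2.74362146e-04, -5.27493560e+01, -1.26686733e+00, -1.53745383e+01,
       -5.17794304e-02, -7.83057258e-04,  2.42027539e-05]), 'tool_pos': array([ 0.23811416, -0.5778865 ,  0.3027576 ]), 'eef_rot': array([9.80968803e-01, 1.94165404e-01, 1.37427679e-05, 4.85372578e-05]), 'contact_force': array([ 0.13216437,  0.50849777, -0.2179575 ]), 'moment': array([ 0.00300721,  0.01798866, -0.00537406]), 'finger_force': 0.0, 'opening': 1.000442319414487}
```

```bash
sed -i 's/np.array(c\["rotation"\]),c/Rotation.from_quat(c["rotation"]).as_matrix(),c/; 2a from scipy.spatial.transform import Rotation' h.py; sed -n 1,6p h.py
```

```text
from plant import r
import numpy as np, cv2
from scipy.spatial.transform import Rotation
def cal(n):
    c=r.get_calibration(n); return np.array(c["intrinsics"]),np.array(c["eye"]),Rotation.from_quat(c["rotation"]).as_matrix(),c
def ray(n,u,v,z):
```

View pics/scene0.png

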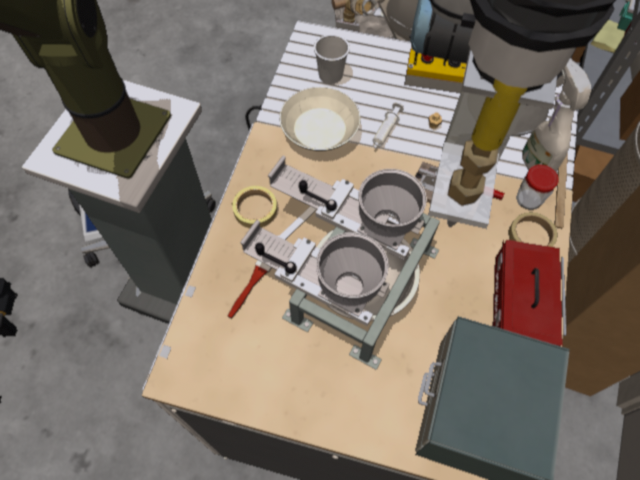

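View pics/top0.png

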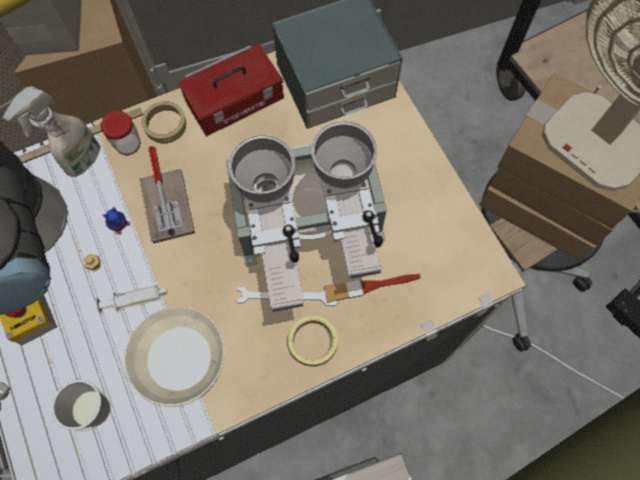

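```bash
python3 - <<'E'
from h import *
a=cv2.imread("pics/top0.png")[110:320,220:400]; b=cv2.imread("pics/scene0.png")[150:340,225:415]
cv2.imwrite("pics/topc.png",cv2.resize(a,None,fx=2.8,fy=2.8,interpolation=cv2.INTER_CUBIC))
cv2.imwrite("pics/scenec.png",cv2.resize(b,None,fx=3,fy=3,interpolation=cv2.INTER_CUBIC))
for n,p in [("top",(0,0,0)),("top",(.5,0,0)),("scene",(0,0,0)),("scene",(.5,-.2,.12)),("top",(.5,-.2,.12)),("scene",(.238,-.578,.3))]: print(n,p,proj(n,p))
print("hoppers", ray("top",262,168,.226),ray("top",344,156,.226))
print("hoppers", ray("scene",392,202,.226),ray("scene",352,268,.226))
E
```

```text
top (0, 0, 0) [348.13118422 571.32824853]
top (0.5, 0, 0) [260.12812715 306.68211539]
scene (0, 0, 0) [113.1579719 133.0734381]
scene (0.5, -0.2, 0.12) [272.10283095 246.28949662]
top (0.5, -0.2, 0.12) [356.2947511  254.11816196]
scene (0.238, -0.578, 0.3) [-20.53637467 353.23729674]
hoppers [ 0.67412225 -0.0825357   0.226     ] [ 0.64717121 -0.22762903  0.226     ]
hoppers [ 0.688298   -0.09509792  0.226     ] [ 0.66489592 -0.23931584  0.226     ]
```

View pics/topc.png

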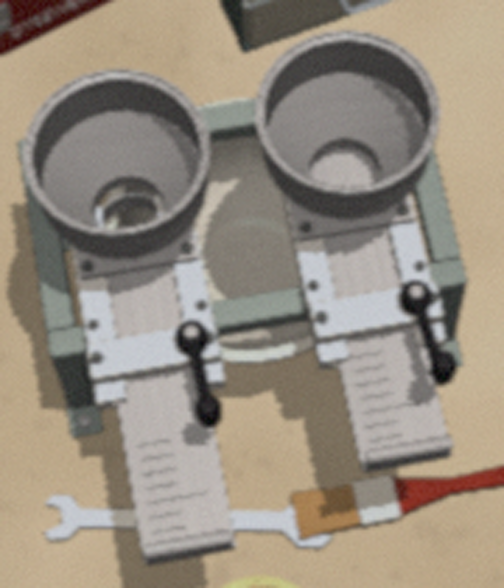

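View pics/scenec.png

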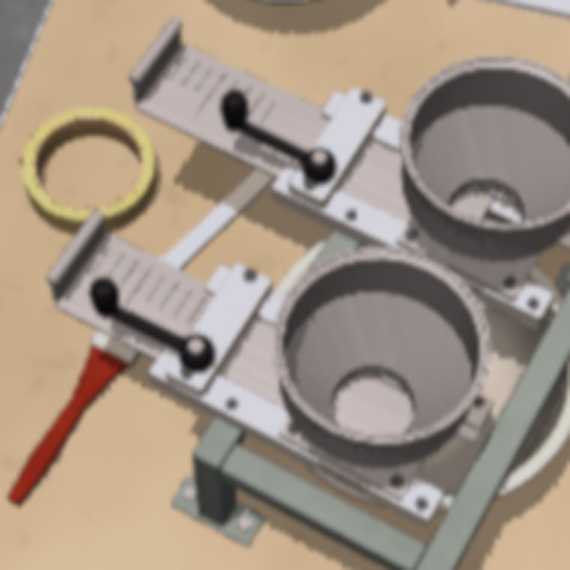

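```bash
cat > fit.py <<'E'
from h import *
from scipy.optimize import least_squares
T=lambda c:(np.array(c)/2.8+[220,110]); S=lambda c:(np.array(c)/3+[225,150])
# local pts: hopper sign s (+1 left=set), dx from outlet, dy, z, moves with set gate?
obs=[("top",T((117,160)),1,0,0,.226,0),("top",T((347,124)),-1,0,0,.226,0),
("scene",S((383,343)),-1,0,0,.226,0),
("top",T((208,410)),1,-.165,-.026,.171,0),("top",T((443,367)),-1,-.165,-.026,.171,0),
("scene",S((235,110)),1,-.165,-.026,.171,0),("scene",S((105,295)),-1,-.165,-.026,.171,0),
("top",T((145,557)),1,-.209,.028,.150,1),("top",T((232,545)),1,-.209,-.028,.150,1),
("top",T((366,466)),-1,-.209,.028,.150,0),("top",T((450,453)),-1,-.209,-.028,.150,0),
("scene",S((132,76)),1,-.207,-.028,.152,1),("scene",S((177,20)),1,-.207,.028,.152,1),
("scene",S((52,276)),-1,-.207,-.028,.152,0),("scene",S((98,213)),-1,-.207,.028,.152,0)]
def W(p,s,dx,dy,z,m):
    c,k=np.cos(p[2]),np.sin(p[2]); X=dx-m*p[3]; Y=s*.075+dy
    return np.array([p[0]+c*X-k*Y,p[1]+k*X+c*Y,z])
def res(p): return np.concatenate([proj(o[0],W(p,*o[2:]))-o[1] for o in obs])
if __name__=="__main__":
    f=least_squares(res,[.66,-.16,-.16,.03],loss="soft_l1"); p=f.x; print(p,np.degrees(p[2])); print(np.round(res(p).reshape(-1,2),1))
    np.save("p.npy",p)
    for n,(x0,x1,y0,y1) in [("top",(220,400,110,320)),("scene",(225,415,150,340))]:
        a=cv2.resize(cv2.imread(f"pics/{n}0.png")[y0:y1,x0:x1],None,fx=2.8,fy=2.8,interpolation=cv2.INTER_CUBIC)
        def poly(L,col): cv2.polylines(a,[np.int32([(proj(n,q)-[x0,y0])*2.8 for q in L])],False,col,1)
        for s in (1,-1):
            m=s>0
            poly([W(p,s,.0595*np.cos(t),.0595*np.sin(t),.226,0) for t in np.linspace(0,6.3,50)],(0,0,255))
            poly([W(p,s,.009*np.cos(t)-.165,.009*np.sin(t)-.026,.186,0) for t in np.linspace(0,6.3,30)],(0,255,255))
            poly([W(p,s,-.105,-.026,.16,0),W(p,s,-.165,-.026,.16,0)],(0,255,0))
            poly([W(p,s,*q,m) for q in [(-.205,.03,.1215),(-.205,-.03,.1215),(-.12,-.03,.1215),(-.12,.03,.1215)]],(255,0,0))
            poly([W(p,s,-.207,y,.152,m) for y in (.028,-.028)],(255,0,255))
        cv2.imwrite(f"pics/ov_{n}.png",a)
        globals()[n+"a"]=a
    cv2.imwrite("pics/ov.png",np.hstack([cv2.resize(topa,(400,467)),cv2.resize(scenea,(400,400))[:400] if 0 else np.vstack([cv2.resize(scenea,(400,400)),np.zeros((67,400,3),np.uint8)])]))
E
python3 fit.py
```

```text
[ 0.67266703 -0.1588013  -0.15501773  0.03577517] -8.881861394155269
[[-0.4 -4.3]
 [ 0.1 -5.6]
 [-1.6 -0.4]
 [-1.  -0. ]
 [-2.1  0.3]
 [-0.7 -0.9]
 [-0.2 -1. ]
 [-0.5 -0.8]
 [-0.  -2.4]
 [ 0.4 -2.9]
 [ 1.  -3.9]
 [-1.4  0. ]
 [-1.4 -1.6]
 [-1.8  0.8]
 [-0.6 -1.3]]
```

View pics/ov.png

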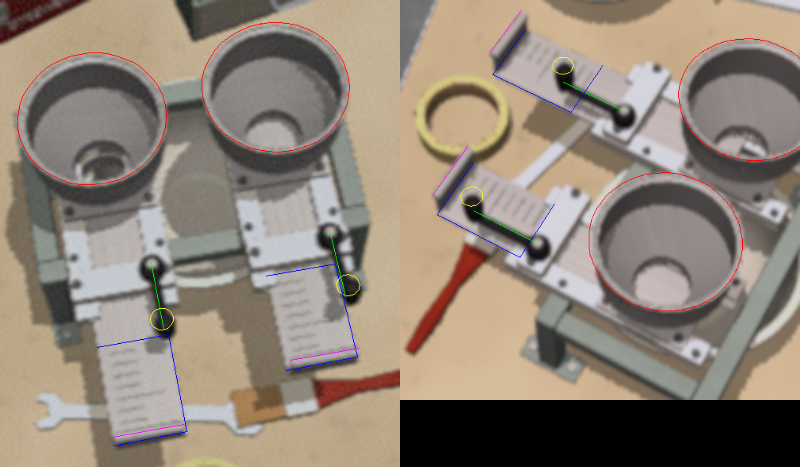

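```bash
python3 - <<'E'
import fit,numpy as np
from scipy.optimize import least_squares
O=fit.obs
for n in ("top","scene"):
    fit.obs=[o for o in O if o[0]==n]
    f=least_squares(fit.res,[.66,-.16,-.16,.03],loss="soft_l1"); print(n,f.x); print(np.round(fit.res(f.x).reshape(-1,2),1).tolist())
E
```

```text
top [ 0.66681705 -0.15720593 -0.15344219  0.0325698 ]
[[-0.2, -1.2], [0.4, -2.7], [-0.6, 3.2], [-1.6, 3.3], [-0.4, 0.9], [0.1, -0.8], [0.9, 0.2], [1.5, -0.8]]
scene [ 0.674725   -0.15901818 -0.15242023  0.03418924]
[[-0.3, 0.2], [0.1, -0.3], [0.8, -0.3], [0.0, 1.0], [-0.1, -0.8], [-0.9, 1.6], [0.3, -0.7]]
```

```bash
cat >> h.py <<'E'
def rel(target, yaw):
    "tool-axis shift to target TCP (world), and turn about tool z in deg to bring tool x to yaw"
    s=r.get_state(); R=Rotation.from_quat(s["eef_rot"]).as_matrix(); y=np.arctan2(R[1,0],R[0,0])
    d=(y-yaw+np.pi)%(2*np.pi)-np.pi
    print("t",round(s["clock"],2),"pos",np.round(s["tool_pos"],4),"yaw",round(y,4),"tilt",np.round(R[:2,2],3),"F",np.round(s["contact_force"],1),"open",round(s["opening"],3))
    print("shift tool mm",np.round(1000*R.T@(np.array(target)-s["tool_pos"]),1),"rotz",round(np.degrees(d),2))
E
python3 - <<'E'
from fit import *
for p in ([.6668,-.1572,-.153,.0326],[.6747,-.159,-.153,.034],[.671,-.158,-.153,.033]):
    print("knob",W(p,-1,-.165,-.026,.171,0),"pull",W(p,-1,-.205,0,.135,0),"setpull",W(p,1,-.205,0,.135,1))
rel(list(W(p,-1,-.165,-.026,.285,0)),-.153)
E
```

```text
knob [ 0.4883347  -0.23187353  0.171     ] pull [ 0.45276446 -0.2000811   0.135     ] setpull [ 0.44340585 -0.04686499  0.135     ]
knob [ 0.4962347  -0.23367353  0.171     ] pull [ 0.46066446 -0.2018811   0.135     ] setpull [ 0.44992221 -0.04845163  0.135     ]
knob [ 0.4925347  -0.23267353  0.171     ] pull [ 0.45696446 -0.2008811   0.135     ] setpull [ 0.44721052 -0.04760403  0.135     ]
t 1.0 pos [ 0.2381 -0.5779  0.3028] yaw 0.3908 tilt [ 0. -0.] F [ 0.1  0.5 -0.2] open 1.0
shift tool mm [ 366.7 -222.3   17.7] rotz 31.16
```

Request:
play_rows:
  translation:
    - [36,-22,0]
    - [36,-22,0]
    - [36,-22,0]
    - [36,-22,0]
    - [36,-22,0]
    - [36,-22,0]
    - [36,-22,0]
    - [36,-22,0]
    - [36,-22,0]
    - [36,-22,0]
    - [0,0,0]
    - [0,0,0]
    - [0,0,0]
    - [0,0,0]
  delta_rot:
    - [0,0,0]
    - [0,0,0]
    - [0,0,0]
    - [0,0,0]
    - [0,0,0]
    - [0,0,0]
    - [0,0,0]
    - [0,0,0]
    - [0,0,0]
    - [0,0,0]
    - [0,0,10.4]
    - [0,0,10.4]
    - [0,0,10.4]
    - [0,0,0]
  grip: [0,0,0,0,0,0,0,0,0,0,0,0,0,0]

```text
clock: 2.75
tool_pos: [0.6071, -0.0731, 0.3027]
eef_rot: [0.997, -0.076, 0.0, 0.0]
contact_force: [-0.4, 0.5, 0.0]
opening: 0.497
finger_force: 0.0
```

```bash
python3 - <<'E'
from fit import *
p=[.671,-.158,-.153,.033]
rel(list(W(p,-1,-.165,-.026,.300,0)),-.153)
E
```

```text
t 2.75 pos [ 0.6071 -0.0731  0.3027] yaw -0.1515 tilt [-0.    -0.001] F [-0.4  0.5  0. ] open 0.497
shift tool mm [-89.2 175.    2.8] rotz 0.09
```

The shift is in metres. I wrote millimetres, so the rows were clipped at 62.5 mm and the tool passed 12 mm above the hoppers without touching anything. I'll use metres from here.

Request:
play_rows:
  translation:
    - [-0.0223,0.0438,0]
    - [-0.0223,0.0438,0]
    - [-0.0223,0.0438,0]
    - [-0.0223,0.0436,0.003]
    - [0,0,0]
    - [0,0,0]
  delta_rot:
    - [0,0,0]
    - [0,0,0]
    - [0,0,0]
    - [0,0,0]
    - [0,0,0]
    - [0,0,0]
  grip: [0,0,0,0,0,0]

```text
clock: 3.5
tool_pos: [0.4926, -0.2322, 0.2999]
eef_rot: [0.997, -0.076, 0.0, -0.0]
contact_force: [0.3, 0.5, 0.1]
opening: 0.502
finger_force: 0.0
```

```bash
python3 - <<'E'
from fit import *
p=[.671,-.158,-.153,.033]
rel(list(W(p,-1,-.165,-.026,.300,0)),-.153)
s=r.get_state(); t=s["tool_pos"]
ims=[]
R=Rotation.from_quat(s["eef_rot"]).as_matrix()
for n in ("top","scene"):
    a=r.snapshot(n); cv2.imwrite(f"pics/{n}1.png",a)
    u=np.int32(proj(n,t+[0,0,-.064])); x0,y0=u[0]-66,u[1]-75
    c=cv2.resize(a[y0:y0+150,x0:x0+132],None,fx=3,fy=3,interpolation=cv2.INTER_CUBIC)
    for dy in (-.022,.022,-.0395,.0395):
        q=(proj(n,t+R@[0,dy,.064])-[x0,y0])*3; cv2.drawMarker(c,tuple(np.int32(q)),(0,0,255),0,8,1); 
    q=(proj(n,t+R@[0,0,.064])-[x0,y0])*3; cv2.drawMarker(c,tuple(np.int32(q)),(0,255,0),0,8,1)
    ims.append(c)
cv2.imwrite("pics/m1.png",np.hstack(ims))
E
```

```text
t 3.5 pos [ 0.4926 -0.2322  0.2999] yaw -0.1513 tilt [0.001 0.001] F [0.3 0.5 0.1] open 0.502
shift tool mm [-0.   0.5 -0.1] rotz 0.1
```

View pics/m1.png

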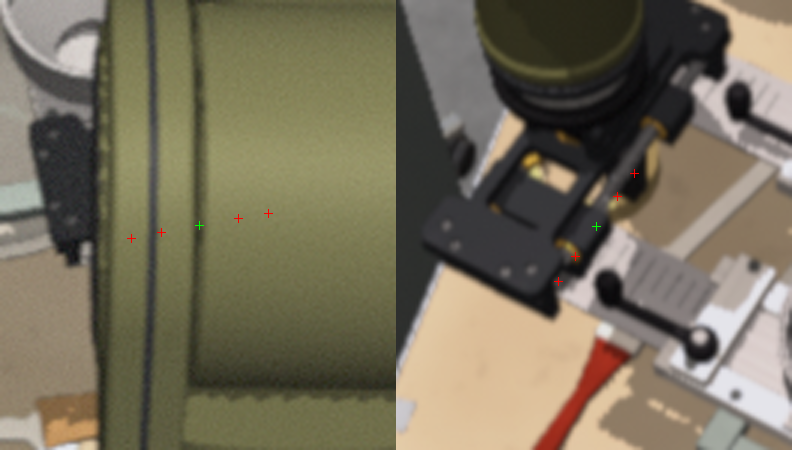

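The hand blocks the top camera here. In the scene view the fingertip markers (about (575,255) and (617,197) in the crop) fit the fingers, with the knob at (608,285), just below and between them. Next I lower the open fingers around the knob.

Request:
play_rows:
  translation:
    - [0.002,0,0.02]
    - [0,0,0.02]
    - [0,0,0.02]
    - [0,0,0.016]
    - [0,0,0]
    - [0,0,0]
    - [0,0,0]
    - [0,0,0]
  delta_rot:
    - [0,0,0]
    - [0,0,0]
    - [0,0,0]
    - [0,0,0]
    - [0,0,0]
    - [0,0,0]
    - [0,0,0]
    - [0,0,0]
  grip: [0,0,0,0,-0.3,-0.35,-0.35,-0.35]

```text
clock: 4.6
tool_pos: [0.4944, -0.233, 0.2243]
eef_rot: [0.997, -0.077, 0.001, 0.0]
contact_force: [-0.4, 0.2, 0.1]
opening: 0.327
finger_force: 0.0
```

```bash
python3 - <<'E'
from fit import *
s=r.get_state(); print(s["contact_force"],s["finger_force"])
t=s["tool_pos"]; n="scene"
a=r.snapshot(n); u=np.int32(proj(n,t+[0,0,-.064])); x0,y0=u[0]-66,u[1]-66
cv2.imwrite("pics/m2.png",cv2.resize(a[y0:y0+132,x0:x0+132],None,fx=4,fy=4,interpolation=cv2.INTER_CUBIC))
E
```

```text
[-0.3814893   0.16720084  0.11408442] 0.0
```

View pics/m2.png

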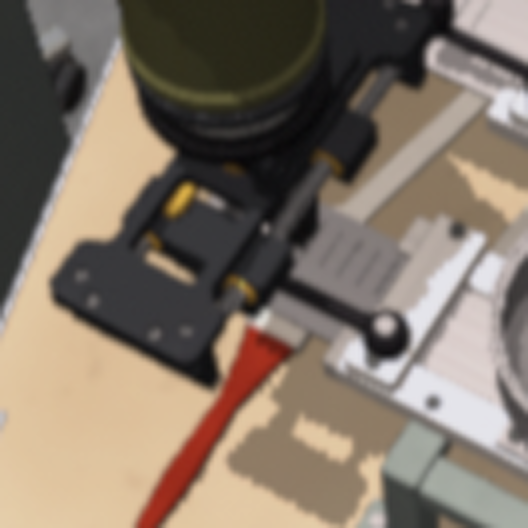

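The lever arm runs in between the fingers, so the knob is caged. A gentle close will confirm it.

Request:
play_rows:
  translation:
    - [0,0,0]
    - [0,0,0]
    - [0,0,0]
    - [0,0,0]
  delta_rot:
    - [0,0,0]
    - [0,0,0]
    - [0,0,0]
    - [0,0,0]
  grip: [-0.7,-0.7,-0.7,-0.7]
  squeeze: 5

```text
clock: 5.15
tool_pos: [0.4938, -0.2335, 0.2239]
eef_rot: [0.997, -0.077, -0.0, 0.0]
contact_force: [-1.5, -3.1, 2.4]
opening: 0.202
finger_force: 4.9
```

Request:
play_rows:
  translation:
    - [0.0002,0.0052,0]
    - [0.0002,0.0052,0]
    - [0.0002,0.0052,0]
    - [0.0002,0.0052,0]
    - [0.0002,0.0052,0]
    - [0.0002,0.0052,0]
    - [0.0002,0.0052,0]
    - [0.0002,0.0052,0]
    - [0.0002,0.0052,0]
    - [0.0002,0.0052,0]
    - [0,0,0]
    - [0,0,0]
  delta_rot:
    - [0,0,-5]
    - [0,0,-5]
    - [0,0,-5]
    - [0,0,-5]
    - [0,0,-5]
    - [0,0,-5]
    - [0,0,-5]
    - [0,0,-5]
    - [0,0,-5]
    - [0,0,-5]
    - [0,0,0]
    - [0,0,0]
  grip: [-0.7,-0.7,-0.7,-0.7,-0.7,-0.7,-0.7,-0.7,-0.7,-0.7,-0.7,-0.7]

```text
clock: 6.65
tool_pos: [0.5085, -0.2811, 0.2238]
eef_rot: [0.936, 0.351, 0.001, 0.0]
contact_force: [1.3, -0.1, 1.5]
opening: 0.192
finger_force: 5.0
```

```bash
python3 - <<'E'
from fit import *
p=[.671,-.158,-.153,.033]
t=np.radians(50)
rel(W(p,-1,-.105-.06*np.cos(t),-.026-.06*np.sin(t),.224,0),-.153+t)
E
```

```text
t 6.65 pos [ 0.5085 -0.2811  0.2238] yaw 0.7181 tilt [0.001 0.   ] F [ 1.3 -0.1  1.5] open 0.192
shift tool mm [-1.5 -1.  -0.2] rotz -0.09
```

Request:
play_rows:
  translation:
    - [0,0,0]
    - [0,0,0]
    - [0,0,-0.03]
    - [0,0,-0.03]
    - [0,0,0]
    - [0,0,0]
    - [0,0,0]
    - [0,0,0]
    - [0,0,0]
  delta_rot:
    - [0,0,0]
    - [0,0,0]
    - [0,0,0]
    - [0,0,0]
    - [0,0,-10]
    - [0,0,-10]
    - [0,0,-10]
    - [0,0,-10]
    - [0,0,0]
  grip: [0,0,0,0,0,0,0,0,0]

```text
clock: 7.78
tool_pos: [0.5075, -0.2816, 0.2834]
eef_rot: [0.76, 0.65, -0.0, -0.0]
contact_force: [-0.5, 0.4, 0.4]
opening: 0.5
finger_force: 0.0
```

```bash
python3 - <<'E'
from fit import *
p=[.671,-.158,-.153,.033]
rel(W(p,-1,-.207,0,.194,0),-.153+np.pi/2); print(r.get_state()["q"])
E
```

```text
t 7.78 pos [ 0.5075 -0.2816  0.2834] yaw 1.4147 tilt [-0.001  0.001] F [-0.5  0.4  0.4] open 0.5
shift tool mm [ 71.8 -64.4  89.5] rotz -0.18
[ 0.71316679  0.68711185 -0.49402835  1.71503983  0.41309216  0.84548079
 -0.12061133]
```

Request:
play_rows:
  translation:
    - [0.024,-0.0215,0]
    - [0.024,-0.0215,0]
    - [0.024,-0.0215,0]
    - [0,0,0.02]
    - [0,0,0.02]
    - [0,0,0.02]
    - [0,0,0.015]
    - [0,0,0.014]
    - [0,0,0]
  delta_rot:
    - [0,0,0]
    - [0,0,0]
    - [0,0,0]
    - [0,0,0]
    - [0,0,0]
    - [0,0,0]
    - [0,0,0]
    - [0,0,0]
    - [0,0,0]
  grip: [0,0,0,0,0,0,0,0,0]

```text
clock: 8.9
tool_pos: [0.4548, -0.2003, 0.194]
eef_rot: [0.76, 0.65, -0.001, -0.001]
contact_force: [0.5, 0.3, -0.6]
opening: 0.501
finger_force: 0.0
```

Request:
play_rows:
  translation:
    - [0,0,0]
    - [0,0,0]
    - [0,0,0]
    - [0,0,0]
    - [0,0,0]
    - [0,0,0]
    - [0,0,0]
  delta_rot:
    - [0,0,0]
    - [0,0,0]
    - [0,0,0]
    - [0,0,0]
    - [0,0,0]
    - [0,0,0]
    - [0,0,0]
  grip: [-1,-1,-1,-1,-1,-1,-1]
  squeeze: 25

```text
clock: 9.78
tool_pos: [0.4568, -0.2007, 0.1951]
eef_rot: [0.759, 0.651, 0.001, 0.001]
contact_force: [5.7, -1.5, -1.7]
opening: 0.089
finger_force: 25.1
```

```bash
python3 - <<'E'
from fit import *
p=[.671,-.158,-.153,.033]
rel(W(p,-1,-.207,0,.194,0),-.153+np.pi/2)
E
```

```text
t 9.78 pos [ 0.4568 -0.2007  0.1951] yaw 1.4169 tilt [ 0.004 -0.   ] F [ 5.7 -1.5 -1.7] open 0.089
shift tool mm [-0.1 -1.8  1.1] rotz -0.05
```

Request:
play_rows:
  translation:
    - [0,-0.004,0]
    - [0,-0.004,0]
    - [0,-0.004,0]
    - [0,-0.004,0]
    - [0,-0.004,0]
    - [0,-0.004,0]
    - [0,-0.004,0]
    - [0,-0.004,0]
    - [0,0,0]
    - [0,0,0]
  delta_rot:
    - [0,0,0]
    - [0,0,0]
    - [0,0,0]
    - [0,0,0]
    - [0,0,0]
    - [0,0,0]
    - [0,0,0]
    - [0,0,0]
    - [0,0,0]
    - [0,0,0]
  grip: [-1,-1,-1,-1,-1,-1,-1,-1,-1,-1]

```text
clock: 11.02
tool_pos: [0.4265, -0.196, 0.1951]
eef_rot: [0.759, 0.651, 0.002, 0.002]
contact_force: [7.6, -2.4, -4.1]
opening: 0.091
finger_force: 25.0
```

```bash
python3 - <<'E'
from fit import *
p=[.671,-.158,-.153,.033]
rel(W(p,-1,-.207,0,.194,0),-.153+np.pi/2)
E
```

```text
t 11.03 pos [ 0.4265 -0.196   0.1951] yaw 1.4171 tilt [ 0.006 -0.001] F [ 7.6 -2.4 -4.1] open 0.091
shift tool mm [-0.1 28.9  1.3] rotz -0.04
```

Request:
play_rows:
  translation:
    - [0,0,0]
    - [0,0,0]
    - [0,0,0]
    - [0,0,-0.03]
    - [0,0,-0.03]
    - [0,0,-0.04]
    - [-0.06,0,0]
    - [-0.06,0,0]
    - [-0.06,0,0]
    - [-0.06,0,0]
    - [-0.06,0,0]
    - [0,0,0]
  delta_rot:
    - [0,0,0]
    - [0,0,0]
    - [0,0,0]
    - [0,0,0]
    - [0,0,0]
    - [0,0,0]
    - [0,0,0]
    - [0,0,0]
    - [0,0,0]
    - [0,0,0]
    - [0,0,0]
    - [0,0,0]
  grip: [0,0,0,0,0,0,0,0,0,0,0,0]

```text
clock: 12.52
tool_pos: [0.3738, -0.4971, 0.2934]
eef_rot: [0.762, 0.647, -0.002, -0.0]
contact_force: [0.7, 1.1, 0.2]
opening: 0.499
finger_force: 0.0
```

```bash
python3 - <<'E'
from fit import *
a=r.snapshot("top"); b=r.snapshot("scene"); cv2.imwrite("pics/top2.png",a); cv2.imwrite("pics/scene2.png",b)
A=cv2.resize(a[220:320,250:400],None,fx=5,fy=5,interpolation=cv2.INTER_CUBIC)[:, :]
B=cv2.resize(b[150:275,230:330],None,fx=4,fy=4,interpolation=cv2.INTER_CUBIC)
print(A.shape,B.shape)
cv2.imwrite("pics/m3.png",np.hstack([cv2.resize(A,(400,267*1)) if 0 else cv2.copyMakeBorder(A[:, :400+0],0,0,0,0,0) if 0 else A[:, 0:0], A]))
cv2.imwrite("pics/m4.png",B)
for n in("top","scene"):
  for t in ["set_pull","shut_pull","set_gate","shut_gate"]:
    print(n,t,[(np.round(d["point"],4).tolist(),round(d["confidence"],2)) for d in r.look_for(n,t)][:2])
E
```

```text
(500, 750, 3) (500, 400, 3)
top set_pull [([0.5152, -0.0546, 0.1206], 0.61), ([0.7018, -0.1666, 0.0095], 0.43)]
top shut_pull [([0.5, -0.2084, 0.1206], 0.59)]
top set_gate [([0.5202, -0.0548, 0.1212], 0.67)]
top shut_gate [([0.5006, -0.2121, 0.1226], 0.96)]
scene set_pull [([0.5183, -0.0609, 0.1172], 0.89)]
scene shut_pull [([0.4917, -0.2102, 0.1227], 0.78)]
scene set_gate [([0.5126, -0.0583, 0.1225], 0.81)]
scene shut_gate [([0.4944, -0.2124, 0.1202], 0.76), ([0.497, -0.0757, 0.0047], 0.68)]
```

View pics/m3.png

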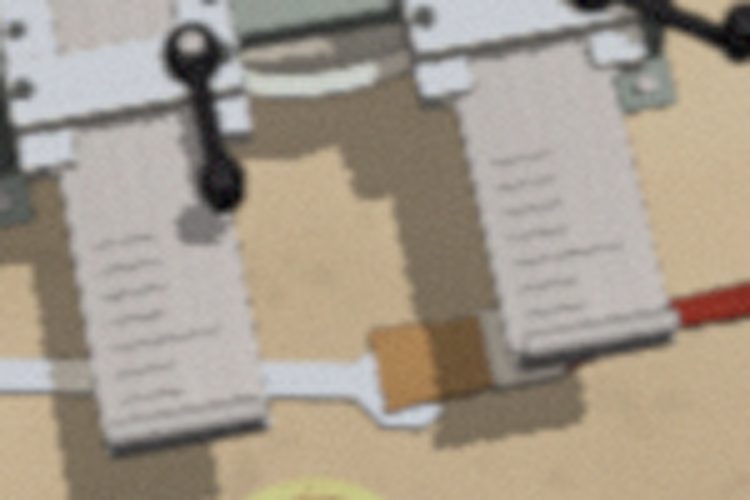

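```bash
cat > meas.py <<'E'
import sys
from fit import *
def strip(a,n,p,s,xs,ys,z):
    g=np.array([[proj(n,W(p,s,x,y,z,0)) for y in ys] for x in xs],np.float32)
    return cv2.cvtColor(cv2.remap(a,g[...,0],g[...,1],cv2.INTER_CUBIC),cv2.COLOR_BGR2GRAY)
def shift(a,n,p,x0,x1,y0,y1,z,c0,marg=.03):
    st=.0005; ys=np.arange(y0,y1,st)
    t=strip(a,n,p,1,np.arange(x0,x1,st),ys,z)
    xs=np.arange(x0+c0-marg,x1+c0+marg,st); ys2=np.arange(y0-.008,y1+.008,st)
    m=cv2.matchTemplate(strip(a,n,p,-1,xs,ys2,z),t,cv2.TM_CCOEFF_NORMED); _,v,_,l=cv2.minMaxLoc(m)
    c=m[:,l[0]]; i=min(max(l[1],1),len(c)-2); o=.5*(c[i-1]-c[i+1])/(c[i-1]-2*c[i]+c[i+1])
    return round(1000*(c0-marg+st*(i+o)),2), round(1000*(st*l[0]-.008),2), round(float(v),3)
def run(tag,P={"top":[.6668,-.1572,-.1534,.033],"scene":[.6747,-.159,-.1525,.034]}):
    for n in ("top","scene"):
        a=cv2.imread(f"pics/{n}{tag}.png"); p=P[n]
        print(n,"lines",shift(a,n,p,-.243,-.165,-.012,.026,.1215,0),"pull",shift(a,n,p,-.246,-.230,-.032,.032,.152,0),
          "bridge",shift(a,n,p,-.130,-.080,-.005,.045,.143,0,.012),"rim",shift(a,n,p,-.07,.07,-.07,.07,.226,0,.012))
if __name__=="__main__":
    for t in sys.argv[1:]: print(t); run(t)
E
python3 meas.py 0 2
```

```text
0Traceback (most recent call last):
  File "meas.py", line 19, in <module>
    for t in sys.argv[1:]: print(t); run(t)
                                     ~~~^^^
  File "meas.py", line 16, in run
    print(n,"lines",shift(a,n,p,-.243,-.165,-.012,.026,.1215,0),"pull",shift(a,n,p,-.246,-.230,-.032,.032,.152,0),
                    ~~~~~^^^^^^^^^^^^^^^^^^^^^^^^^^^^^^^^^^^^^^
  File "meas.py", line 8, in shift
    t=strip(a,n,p,1,np.arange(x0,x1,st),ys,z)
  File "meas.py", line 4, in strip
    g=np.array([[proj(n,W(p,s,x,y,z,0)) for y in ys] for x in xs],np.float32)
                 ~~~~^^^^^^^^^^^^^^^^^^
  File "h.py", line 9, in proj
    K,e,R,_=cal(n); q=R.T@(np.array(p)-e); q=K@[q[0],-q[1],-q[2]]; return q[:2]/q[2]
            ~~~^^^
  File "h.py", line 5, in cal
    c=r.get_calibration(n); return np.array(c["intrinsics"]),np.array(c["eye"]),Rotation.from_quat(c["rotation"]).as_matrix(),c
ValueError: time passes only in moves, steps and waits
```

View pics/m4.png

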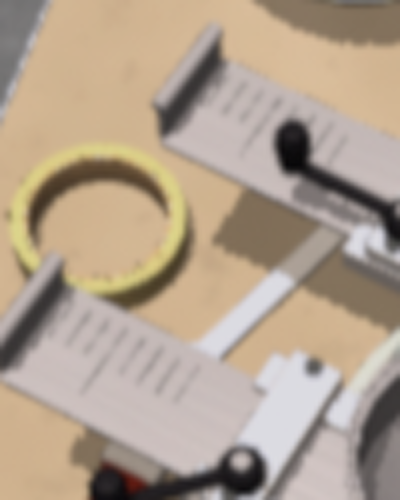

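```bash
sed -i 's/^def cal(n):/import functools\n@functools.lru_cache\ndef cal(n):/' h.py
sed -i 's/\.1215,0)/.1215,0 if tag!="0" else .033)/; s/\.152,0)/.152,0 if tag!="0" else .033)/; s/marg=.03)/marg=.014)/' meas.py
python3 meas.py 0 2
```

```text
0
top lines (np.float32(35.05), 2.5, 0.947) pull (np.float32(33.97), 3.5, 0.974) bridge (np.float32(-0.13), 1.0, 0.947) rim (np.float32(-0.05), 1.0, 0.721)
scene lines (np.float32(30.77), -8.0, 0.156) pull (np.float32(34.08), 8.0, 0.925) bridge (np.float32(-0.24), 1.0, 0.95) rim (np.float32(-0.26), 2.0, 0.668)
2
top lines (np.float32(4.01), 2.0, 0.953) pull (np.float32(3.78), 4.5, 0.942) bridge (np.float32(-0.13), 1.0, 0.949) rim (np.float32(-0.19), 1.0, 0.751)
scene lines (np.float32(4.44), 5.0, 0.269) pull (np.float32(3.84), 1.5, 0.99) bridge (np.float32(-0.25), 1.0, 0.954) rim (np.float32(-0.25), 2.0, 0.68)
```

Scene crop: the set pull is at about (188,80) and the shut pull at about (30,310), with the lever swung clear. By registering the scribed lines and pulls against the bridges, about 4.1 mm is still to go. I'm going back to grip the pull again.

```bash
python3 - <<'E'
from h import *
rel([.4265,-.196,.194],-.153+np.pi/2)
E
```

```text
t 13.03 pos [ 0.378  -0.4914  0.295 ] yaw 1.4183 tilt [ 0. -0.] F [-0.8  0.4  1.1] open 0.501
shift tool mm [299.3   3.1 100.9] rotz 0.03
```

Request:
play_rows:
  translation:
    - [0.06,0,0]
    - [0.06,0,0]
    - [0.06,0,0]
    - [0.06,0.001,0]
    - [0.059,0.002,0]
    - [0,0,0.025]
    - [0,0,0.025]
    - [0,0,0.025]
    - [0,0,0.025]
    - [0,0,0]
    - [0,0,0]
    - [0,0,0]
    - [0,0,0]
    - [0,0,0]
    - [0,0,0]
    - [0,0,0]
  delta_rot:
    - [0,0,0]
    - [0,0,0]
    - [0,0,0]
    - [0,0,0]
    - [0,0,0]
    - [0,0,0]
    - [0,0,0]
    - [0,0,0]
    - [0,0,0]
    - [0,0,0]
    - [0,0,0]
    - [0,0,0]
    - [0,0,0]
    - [0,0,0]
    - [0,0,0]
    - [0,0,0]
  grip: [0,0,0,0,0,0,0,0,0,0,-1,-1,-1,-1,-1,-1]

```text
clock: 15.02
tool_pos: [0.4266, -0.1972, 0.1951]
eef_rot: [0.759, 0.651, 0.0, 0.0]
contact_force: [-0.2, 0.4, 4.3]
opening: 0.093
finger_force: 25.1
```

Request:
play_rows:
  translation:
    - [0,-0.002,0]
    - [0,-0.002,0]
    - [0,-0.002,0]
    - [0,0,0]
    - [0,0,0]
    - [0,0,0]
  delta_rot:
    - [0,0,0]
    - [0,0,0]
    - [0,0,0]
    - [0,0,0]
    - [0,0,0]
    - [0,0,0]
  grip: [-1,-1,-1,-1,-1,-1]

```text
clock: 15.78
tool_pos: [0.4244, -0.1968, 0.1952]
eef_rot: [0.759, 0.651, 0.003, 0.003]
contact_force: [8.2, -2.4, -2.8]
opening: 0.09
finger_force: 25.0
```

```bash
python3 - <<'E'
from h import *
rel(np.array([.4266,-.1972,.1951])-.00405*np.array([np.cos(.153),-np.sin(.153),0]),-.153+np.pi/2)
E
```

```text
t 15.78 pos [ 0.4244 -0.1968  0.1952] yaw 1.4171 tilt [ 0.009 -0.001] F [ 8.2 -2.4 -2.8] open 0.09
shift tool mm [-0.1 -1.8  0.1] rotz -0.04
```

Request:
play_rows:
  translation:
    - [0,-0.0012,0]
    - [0,-0.001,0]
    - [0,0,0]
    - [0,0,0]
    - [0,0,0]
    - [0,0,0]
    - [0,0,0]
    - [0,0,-0.03]
    - [0,0,-0.03]
    - [0,0,-0.04]
    - [-0.06,0,0]
    - [-0.06,0,0]
    - [-0.06,0,0]
    - [-0.06,0,0]
    - [-0.06,0,0]
    - [0,0,0]
  delta_rot:
    - [0,0,0]
    - [0,0,0]
    - [0,0,0]
    - [0,0,0]
    - [0,0,0]
    - [0,0,0]
    - [0,0,0]
    - [0,0,0]
    - [0,0,0]
    - [0,0,0]
    - [0,0,0]
    - [0,0,0]
    - [0,0,0]
    - [0,0,0]
    - [0,0,0]
    - [0,0,0]
  grip: [-1,-1,-1,-1,0,0,0,0,0,0,0,0,0,0,0,0]

```text
clock: 17.77
tool_pos: [0.3685, -0.4972, 0.2933]
eef_rot: [0.762, 0.647, -0.002, -0.0]
contact_force: [0.4, -0.3, -0.1]
opening: 0.504
finger_force: 0.0
```

```bash
python3 - <<'E'
from h import *
for n in ("top","scene"): cv2.imwrite(f"pics/{n}3.png",r.snapshot(n))
E
python3 meas.py 3
```

```text
3
top lines (np.float32(0.14), 2.0, 0.953) pull (np.float32(0.02), 4.5, 0.948) bridge (np.float32(-0.13), 1.0, 0.949) rim (np.float32(-0.27), 1.0, 0.752)
scene lines (np.float32(0.1), 5.0, 0.262) pull (np.float32(0.03), 2.0, 0.989) bridge (np.float32(-0.25), 1.0, 0.954) rim (np.float32(-0.27), 2.0, 0.682)
```

Both gates now agree within about 0.3 mm. Next I return to the knob to clamp it.

```bash
python3 - <<'E'
from h import *
rel([.5085,-.2811,.224],.718)
E
```

```text
t 17.88 pos [ 0.3717 -0.4917  0.294 ] yaw 1.4162 tilt [-0.001  0.002] F [ 1.   0.4 -0.1] open 0.501
shift tool mm [229.  102.8  70.2] rotz 40.01
```

Request:
play_rows:
  translation:
    - [0.046,0.0205,0]
    - [0.046,0.0205,0]
    - [0.046,0.0205,0]
    - [0.046,0.0205,0]
    - [0.045,0.0205,0]
    - [0,0,0]
    - [0,0,0]
    - [0,0,0]
    - [0,0,0]
    - [0,0,0]
    - [0,0,0]
  delta_rot:
    - [0,0,0]
    - [0,0,0]
    - [0,0,0]
    - [0,0,0]
    - [0,0,0]
    - [0,0,10]
    - [0,0,10]
    - [0,0,10]
    - [0,0,10]
    - [0,0,0]
    - [0,0,0]
  grip: [0,0,0,0,0,0,0,0,0,0,0]

```text
clock: 19.25
tool_pos: [0.5086, -0.2803, 0.2948]
eef_rot: [0.935, 0.354, -0.0, -0.0]
contact_force: [0.0, -0.8, -0.2]
opening: 0.498
finger_force: 0.0
```

```bash
python3 - <<'E'
from h import *
rel([.5085,-.2811,.224],.718)
E
```

```text
t 19.25 pos [ 0.5086 -0.2803  0.2948] yaw 0.7237 tilt [-0.     0.001] F [ 0.  -0.8 -0.2] open 0.498
shift tool mm [-0.6  0.6 70.8] rotz 0.33
```

Request:
play_rows:
  translation:
    - [-0.0015,0.0005,0.02]
    - [0,0,0.02]
    - [0,0,0.02]
    - [0,0,0.01]
    - [0,0,0]
    - [0,0,0]
    - [0,0,0]
    - [0,0,0]
  delta_rot:
    - [0,0,0]
    - [0,0,0]
    - [0,0,0]
    - [0,0,0]
    - [0,0,0]
    - [0,0,0]
    - [0,0,0]
    - [0,0,0]
  grip: [0,0,0,0,-0.7,-0.7,-0.7,-0.7]
  squeeze: 5

```text
clock: 20.25
tool_pos: [0.508, -0.2829, 0.2254]
eef_rot: [0.936, 0.352, 0.0, 0.0]
contact_force: [-0.6, 1.2, 2.5]
opening: 0.197
finger_force: 5.0
```

Request:
play_rows:
  translation:
    - [0.0002,-0.0052,0]
    - [0.0002,-0.0052,0]
    - [0.0002,-0.0052,0]
    - [0.0002,-0.0052,0]
    - [0.0002,-0.0052,0]
    - [0.0002,-0.0052,0]
    - [0.0002,-0.0052,0]
    - [0.0002,-0.0052,0]
    - [0.0002,-0.0052,0]
    - [0.0002,-0.0052,0]
    - [0,0,0]
    - [0,0,0]
  delta_rot:
    - [0,0,5]
    - [0,0,5]
    - [0,0,5]
    - [0,0,5]
    - [0,0,5]
    - [0,0,5]
    - [0,0,5]
    - [0,0,5]
    - [0,0,5]
    - [0,0,5]
    - [0,0,0]
    - [0,0,0]
  grip: [-0.7,-0.7,-0.7,-0.7,-0.7,-0.7,-0.7,-0.7,-0.7,-0.7,-0.7,-0.7]

```text
clock: 21.75
tool_pos: [0.493, -0.2347, 0.2251]
eef_rot: [0.997, -0.076, -0.0, 0.0]
contact_force: [-3.7, 0.5, 4.5]
opening: 0.196
finger_force: 5.0
```

```bash
python3 - <<'E'
from h import *
rel([.4938,-.2335,.224],-.153)
E
```

```text
t 21.75 pos [ 0.493  -0.2347  0.2251] yaw -0.1523 tilt [-0.001  0.   ] F [-3.7  0.5  4.5] open 0.196
shift tool mm [ 0.6 -1.3  1.1] rotz 0.04
```

Nearly home. I'll push gently against the stop in the -y tool direction.

Request:
play_rows:
  translation:
    - [0,-0.0015,0]
    - [0,-0.0015,0]
    - [0,-0.0015,0]
    - [0,0,0]
    - [0,0,0]
  delta_rot:
    - [0,0,0]
    - [0,0,0]
    - [0,0,0]
    - [0,0,0]
    - [0,0,0]
  grip: [-0.7,-0.7,-0.7,-0.7,-0.7]

```text
clock: 22.38
tool_pos: [0.4936, -0.2316, 0.2248]
eef_rot: [0.997, -0.077, -0.0, 0.001]
contact_force: [-4.6, -4.4, 3.9]
opening: 0.196
finger_force: 5.0
```

Request:
play_rows:
  translation:
    - [0,-0.0015,0]
    - [0,-0.0015,0]
    - [0,0,0]
    - [0,0,0]
  delta_rot:
    - [0,0,0]
    - [0,0,0]
    - [0,0,0]
    - [0,0,0]
  grip: [-0.7,-0.7,-0.7,-0.7]

```text
clock: 22.88
tool_pos: [0.4937, -0.2311, 0.2249]
eef_rot: [0.997, -0.078, -0.0, 0.003]
contact_force: [-6.2, -9.2, 3.0]
opening: 0.198
finger_force: 5.0
```

Request:
play_rows:
  translation:
    - [0,0.003,0]
    - [0,0,0]
    - [0,0,0]
    - [0,0,-0.03]
    - [0,0,-0.03]
    - [0,0,-0.02]
    - [0,0.06,0]
    - [0,0.06,0]
    - [0,0.06,0]
    - [0,0.06,0]
    - [0,0.06,0]
    - [0,0,0]
  delta_rot:
    - [0,0,0]
    - [0,0,0]
    - [0,0,0]
    - [0,0,0]
    - [0,0,0]
    - [0,0,0]
    - [0,0,0]
    - [0,0,0]
    - [0,0,0]
    - [0,0,0]
    - [0,0,0]
    - [0,0,0]
  grip: [0,0,0,0,0,0,0,0,0,0,0,0]

```text
clock: 24.38
tool_pos: [0.4449, -0.532, 0.3039]
eef_rot: [0.997, -0.081, -0.001, 0.002]
contact_force: [-0.2, 0.3, -0.1]
opening: 0.5
finger_force: 0.0
```

```bash
python3 - <<'E'
from h import *
for n in ("top","scene"): cv2.imwrite(f"pics/{n}4.png",r.snapshot(n))
a=cv2.imread("pics/top4.png")[200:320,230:410]; cv2.imwrite("pics/m5.png",cv2.resize(a,None,fx=4,fy=4,interpolation=cv2.INTER_CUBIC))
E
python3 meas.py 4
```

```text
4
top lines (np.float32(0.16), 2.0, 0.953) pull (np.float32(0.02), 4.5, 0.948) bridge (np.float32(-0.13), 1.0, 0.949) rim (np.float32(-0.28), 1.0, 0.752)
scene lines (np.float32(-0.48), -5.5, 0.967) pull (np.float32(0.16), 2.5, 0.975) bridge (np.float32(-0.25), 1.0, 0.953) rim (np.float32(-0.27), 2.0, 0.683)
```

View pics/m5.png

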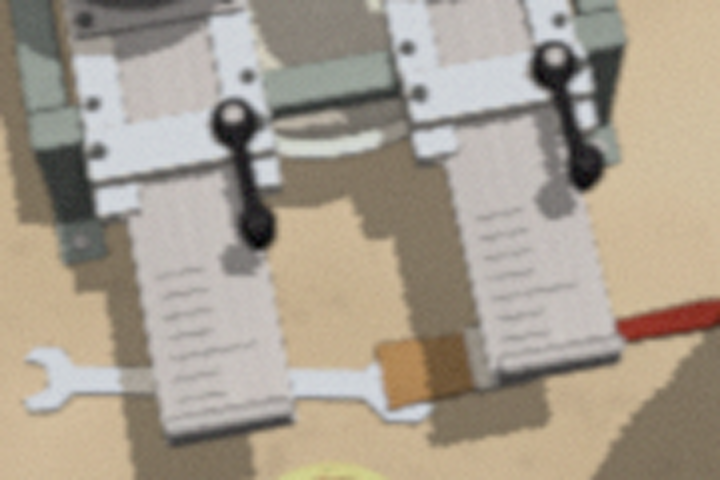

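```bash
python3 - <<'E'
import cv2,numpy as np
for n in ("top","scene"):
    a,b=[cv2.cvtColor(cv2.imread(f"pics/{n}{i}.png"),6) for i in (0,4)]
    for nm,(cx,cy) in {"top":{"shut":(378,239),"set":(294,256)},"scene":{"shut":(260,248),"set":(303,187)}}[n].items():
        t=255-np.maximum(0,0+a[cy-7:cy+8,cx-7:cx+8]); s=255-b[cy-14:cy+15,cx-14:cx+15]
        m=cv2.matchTemplate(s,t,5); _,v,_,l=cv2.minMaxLoc(m); print(n,nm,l[0]-7,l[1]-7,round(v,3))
E
```

```text
top shut -2 0 0.951
top set 0 0 0.997
scene shut 1 -2 0.982
scene set 0 0 1.0
```

```bash
python3 -c "
from plant import r
print(r.finish_job())"
```

```text
the job is handed in; nothing more can be done
None
```

The shut hopper's gate now stands open level with its neighbour's, within about 0.3 mm in both cameras. Its lever is back against the home stop, clamping the gate, and the job was handed in after about 24 s of the 53 s allowed. My first move was written in millimetres instead of metres, so the tool overshot and passed about 12 mm above the hoppers; it touched nothing.

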